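# Move the bench magnifier to the ball stand at the sorting pad and lock its coupler

## Robot

A 6-joint arm with a two-finger parallel gripper is mounted at the origin on the work surface. World frame = base frame: x ahead of the robot, y to its left, z up, the work surface at z = 0. Lengths are in mm, angles in rad, forces in N, time in s.
With the tool pointing down it reaches from about 275 to 750 mm from the base axis. Payload 10.2 kg.
Tool frame: the origin (TCP) lies at the very end of the fingers, on their centre line; the grasp point (between the pads) lies 19 mm behind it; z points along the fingers, y is the direction in which the jaws open and shut (so a half turn about z gives the same grasp; the last joint's range is limited). The gripper opens to 85 mm and grips with 20 to 120 N. Pads are 22 mm wide; open, the fingers measure 114 mm over their backs; the gripper's body (76 mm by 85 mm) begins 54 mm behind the grasp point. The pads swing forward as they close: fully open they stand 13 mm farther back than shut.
Start: joints at [-1.442, 0.313, 1.498, -0, 1.331, -0.223], TCP at [180.896, -492.857, 231.294] pointing down, gripper open.
Joint ranges: [-2.94, 2.94], [-0.97, 2.17], [0.19, 2.56], [-1.23, 4.37], [0.02, 3.11], [-2.88, 2.88]. Speed limits (rad/s): [2.39, 2.39, 3.01, 3.14, 3.14, 3.14].

## Interface

Orientations are given as a unit quaternion [w, x, y, z].
In Python, from rig import * gives the robot as it stands. The module is installed in compiled form; this text tells all that it offers.
- The arm moves only by the shell command python3 -m crank 'ROWS' [FORCE]. ROWS is a JSON object of lists of equal length, an entry for each row: "dp": the shift along the world's x, y, z in cm, a list of three; "delta_rot": the turn, a rotation vector about the world's x, y, z in degrees, a list of three; "claw": the closure in counts, from 0 (fully open) to 255 (shut). A call has 1 to 10 rows; each row shifts and turns the commanded pose from where the row before left it; what a row does not reach is not made up. A row lasts 1/10 s, in which the tool goes at most 50 mm and 8.59 degrees, less where a joint would pass 70% of its speed; a pose out of reach is approached as far as the arm can. A call is refused whole if a number of a shift passes 5 or a number of a turn 8.59, either way. A call with a gripper value outside its range is refused whole. The fingers move at their own pace and stop on an object; FORCE is the grip in N (left out, the last holds). Time passes only in rows, so rows that do not move let the fingers close. It gives the time, the measured TCP pose, the force and the opening at its end, in the units of the state.
- sense(): the state, without advancing time (a new reading comes with each control period).
- capture(name): name is "scene" or "top" or "wrist"; returns (picture, depth): 400x640x3 uint8, red, green, blue; 400x640 float32, mm along the optical axis (not along the pixel's ray), 0 where there is no reading.
- camera_model(name): a dict with "fx", "fy", "cx", "cy" (pixels), "cam_to_world" (4x4, takes a point from camera to world coordinates); the wrist camera has in their place "T_tool_cam" (4x4, takes a point from camera to tool coordinates, whose origin is the TCP and whose axes are the flange's). Camera axes: x right, y up, looking along -z (the intrinsics and any distortion apply to the point x, -y, -z); pixel columns grow to the right and rows downward; lengths in mm; the calibration is good to about 2 mm. A picture is of the moment at which its call begins: read the wrist's pose just before it. camera_model takes no time and is no camera call.
- finish_job(): hands the job in, once; it reports no verdict.
Trained networks look in the newest picture that a camera, given by its name, has taken for a name from the list of things; names that differ only in an ending like _2 or _b are one class to them, and where a whole thing is asked for, a point or a joint stands for the part that bears it (a point fixed in the world has none). Each returns a list of dicts, best first, with "p" (0 to 1); they miss things now and then, are a little off and sometimes report something else, mostly with a low value. They report only what shows in the picture. A call takes as long as a camera call. They do not tell look-alikes from the thing itself.
- boxes_of(camera, target): "centre" ([column, row] in pixels, amid what is visible of it).
- masks_of(camera, target): "region" (400x640 bool, what is visible of it) and "centre" ([column, row] in pixels, amid what is visible of it).
- pinpoint(camera, target): "centre" ([column, row] in pixels: a listed point, or the origin of a listed thing).
The state is a dict: "time_s": time; "joints": joint angles; "dq": joint speeds; "tau": joint torques, N m; "eef_pos": TCP position; "ee_rot": TCP orientation; "force": force on the tool from outside, world axes, zero at the start; "wrist_torque": the same for the moment, N m; "grip_width": opening from 0.0 (shut) to 1.0 (fully open).
Only numpy, scipy, OpenCV 4.12 (cv2) and the standard library are available. Lean on these libraries where they do the work, as an engineer would, in place of code of your own. Each camera call takes 0.05 s, during which the arm holds its last target.

## Task

Move the bench magnifier from the ball stand where it is parked to the empty ball stand at the white sorting pad: flip its lock lever fully up, lift it off, carry it over upright, set it down gently on the other ball with its lens over the black stone dish, and press the lever fully down again to lock it. Leave the dish, the torch standing on its tail, the dropper bottle and the stack of sieves undisturbed.

Things in the scene. Friction and masses are not known exactly. Their poses are not given: they have to be found in the camera images.
- magnifier: Bench magnifier (all sizes here in mm), loose, 0.65 to 0.9 kg: round aluminium coupler (65 across, 58 high, socket open below), behind it a keeper box 34 wide to x = -66, on top a mast with the lens. Origin: centre of the coupler's flat underside, which rests on the stand's flange when seated; x towards the lens, z up along the mast. Top-heavy: centre of mass near the mast axis, 65 above the underside
- mast_grip (a point): On the axis of the magnifier's square steel mast (16 x 16, faces square to the magnifier's x and y), 180 above the coupler's underside. The mast ends at 200; it is free to grip from 132 up. Below that a black clamp, 34 x 42, at 110 to 130 holds the lens arm
- socket (a point): Centre of the ball socket, on the mast axis, 28 above the coupler's underside; it coincides with the ball's centre when seated. Round bore 41 wide and 48 deep for the 36 ball, so it centres itself; yaw is free
- lens (a point): Centre of the magnifying lens (ring 94 across, 12 thick), 105 from the mast axis along the magnifier's +x, 120 above the coupler's underside; level when the mast is upright
- lever (a joint): Lock lever angle, rad: 0 = down, locked (a keeper plate lies under the ball and holds it); 0.85 = fully up, end stop; above 0.7 the keeper is clear and the ball can leave or enter. The lever goes down only when the ball is fully seated or absent. Light friction (0.06 N m, about 1 N at the tip) keeps it where it is left. Starts at 0 to 0.08
- lever_tip (a point): Centre of the lever's end bead (22 wide, 10 thick). The lever, a dark steel bar 18 to 22 wide and 7 thick, points away from the lens. In the magnifier's frame its pivot (axis y) is at x -45, z 52. Down, the tip is at x -123, z 73.5 with nothing under it beyond x -82; it swings up towards the mast, to x -80, z 125 at 0.85 rad. Orientation turns with the lever
- park_ball (a point): Centre of the steel ball (36 across) of the stand on which the magnifier starts, fixed, 78 above the bench. Each stand: round foot 112 across and 16 high, column 48 across, flange 84 across with its top 50 above the bench, neck 14 across between flange and ball
- work_ball (a point): Centre of the ball of the other, empty stand, same make and height, fixed at the edge of the sorting pad (flat white card 210 x 290 with black corners). The top of the ball is 96 above the bench
- dish: Round black dish of stones, 68 across and 13 high, loose on the pad, its centre 105 from the axis of the empty stand. Origin: centre of the underside
- torch: Tall dark inspection torch standing on its tail between the two stands, loose and top-heavy: 185 high, barrel 31 across, head 46 across above z = 142. Origin: centre of the underside, z up
- bottle: Amber dropper bottle with black cap, standing on one side of the empty stand, loose, 48 across and 124 high. Origin: centre of the underside, z up
- sieves: Round stack of metal sieves on the other side of the empty stand, loose, 76 across and 50 high. Origin: centre of the underside, z up
Not all that is in view belongs to the job. Leave any purple or red look-alike of the part that bears work_ball alone. Of the things that look like the sieves, take the one that is nearest to the robot's base at the start.

How it is judged:
By the outcome, as a careful person would: the job done as asked, in the order asked, and still so for the second after the job is handed in, with the robot touching nothing.
It also fails if it takes over 67 s, if anything falls off the work surface, if the arm or the gripper's body presses on something with over 40 N, if the wrist force passes 120 N, or if a joint passes its speed limit or range.

## Working session

There is one attempt and no reset: what is moved stays moved. The work goes in short steps, Python scripts to look and compute and a shell command to move; the robot and the scene stay as the last step left them, time stands still between calls to the robot, and variables do not carry over. Pictures are saved under pics/ and viewed, and the job is handed in when it is done.

```bash
mkdir -p pics; cat > h.py <<'E'
from rig import *
import numpy as np, cv2
from scipy.spatial.transform import Rotation as R
def cam(n):
    return camera_model(n)
def world(n,u,v,d,T=None):
    m=camera_model(n)
    p=np.array([(u-m["cx"])/m["fx"]*d,-(v-m["cy"])/m["fy"]*d,-d,1])
    return ((np.array(m["cam_to_world"]) if T is None else T)@p)[:3]
def proj(n,P,T=None):
    m=camera_model(n); T=np.array(m["cam_to_world"]) if T is None else T
    q=np.linalg.inv(T)@np.append(P,1); return m["cx"]+m["fx"]*q[0]/-q[2], m["cy"]-m["fy"]*q[1]/-q[2]
def cloud(n,d,T=None):
    m=camera_model(n); v,u=np.mgrid[0:400,0:640]
    p=np.stack([(u-m["cx"])/m["fx"]*d,-(v-m["cy"])/m["fy"]*d,-d,np.ones_like(d)],-1)
    return (p@(np.array(m["cam_to_world"]) if T is None else T).T)[...,:3]
def wristT():
    s=sense(); q=s["ee_rot"]; T=np.eye(4); T[:3,:3]=R.from_quat([q[1],q[2],q[3],q[0]]).as_matrix(); T[:3,3]=s["eef_pos"]
    return T@np.array(camera_model("wrist")["T_tool_cam"])
def save(img,name): cv2.imwrite("pics/"+name,cv2.cvtColor(img,cv2.COLOR_RGB2BGR))
E
python3 - <<'E'
from h import *
s=sense(); print(s)
for n in ["scene","top"]:
    i,d=capture(n); save(i,n+"0.png"); np.save(n+"0.npy",d); np.save(n+"0i.npy",i)
    print(n,camera_model(n))
E
```

```text
{'time_s': 0.0, 'joints': array([-1.44240987e+00,  3.13478376e-01,  1.49845122e+00,  2.04046677e-05,
        1.33100659e+00, -2.23386973e-01]), 'dq': array([-0.00031216,  0.00212918,  0.00078132, -0.00263536, -0.00021754,
       -0.00128423]), 'tau': array([ 6.07139336e-04, -4.12269223e+01, -2.59744924e+01, -1.96520118e-04,
        4.07767584e-03, -3.65466462e-05]), 'eef_pos': array([ 180.8611353 , -492.5841983 ,  230.71524058]), 'ee_rot': array([-6.70534240e-04,  9.84571971e-01,  1.74978808e-01,  4.17945094e-05]), 'force': array([-0.08071401,  0.03109844, -0.89510938]), 'wrist_torque': array([ 0.00551965, -0.01508835,  0.01045166]), 'grip_width': 1.0006761857765893}
scene {'fx': 392.3708623152993, 'fy': 392.3708623152993, 'cx': 319.86516029142496, 'cy': 204.25502403709532, 'cam_to_world': array([[ 8.17047941e-01, -4.93029958e-01,  2.98921600e-01,
         8.88578962e+02],
       [ 5.76568790e-01,  6.99603952e-01, -4.22045900e-01,
        -4.85906171e+02],
       [-1.04546049e-03,  5.17180598e-01,  8.55875654e-01,
         1.08448233e+03],
       [ 0.00000000e+00,  0.00000000e+00,  0.00000000e+00,
         1.00000000e+00]])}
top {'fx': 403.28428353371527, 'fy': 403.28428353371527, 'cx': 324.6348346351381, 'cy': 190.6564057462145, 'cam_to_world': array([[-9.69023144e-04,  9.94719688e-01, -1.02624572e-01,
         4.31882394e+02],
       [-9.99473143e-01,  2.36597247e-03,  3.23703373e-02,
        -1.34547046e+01],
       [ 3.24422188e-02,  1.02601871e-01,  9.94193321e-01,
         1.28957987e+03],
       [ 0.00000000e+00,  0.00000000e+00,  0.00000000e+00,
         1.00000000e+00]])}
```

View pics/scene0.png

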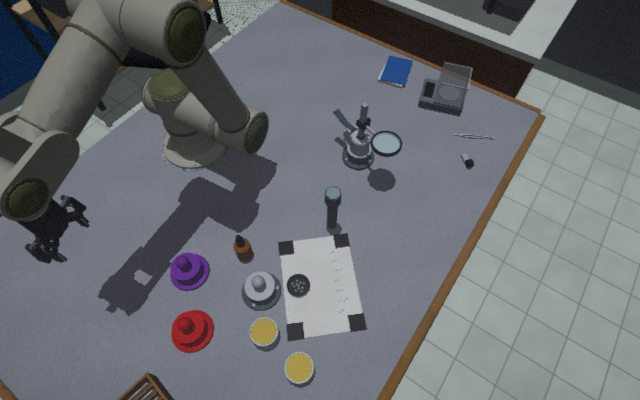

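View pics/top0.png

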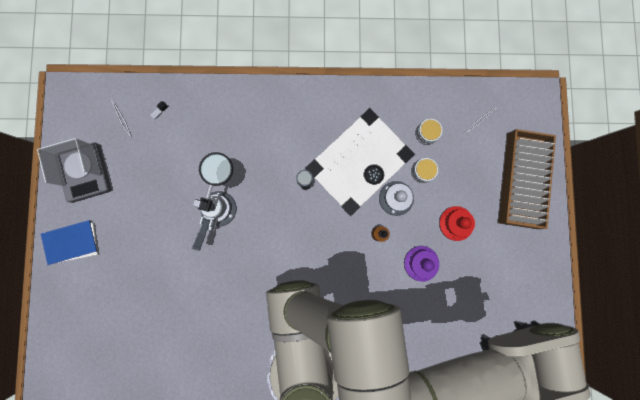

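The scene picture shows the magnifier at (358,140), the torch at (332,205), the empty grey stand at (262,288), the dish at (298,285) and the bottle at (243,247). There are two sieve stacks, at (264,332) and (299,368). For the stand, the candidates are grey (262,288), purple (190,270) and red (192,330). Grey fits, because it is at the pad's edge and not coloured.

```bash
python3 - <<'E'
from h import *
D={n:np.load(n+"0.npy") for n in ["scene","top"]}
for n in ["scene","top"]:
    capture(n)
    for t in ["mast_grip","socket","lens","lever_tip","park_ball","work_ball","dish","torch","bottle","sieves","magnifier"]:
        for r in pinpoint(n,t)[:3]:
            u,v=r["centre"]; 
            # intersect ray with known z
            zs={"mast_grip":230,"socket":78,"lens":170,"lever_tip":123.5,"park_ball":78,"work_ball":78,"magnifier":50}
            m=camera_model(n); T=np.array(m["cam_to_world"]); a=T[:3,3]; b=world(n,u,v,1000.)
            z=zs.get(t,0); k=(z-a[2])/(b[2]-a[2]); 
            print(n,t,round(r["p"],2),np.round([u,v],1),np.round(a+k*(b-a),1))
print(sense()["time_s"])
ims=[]
for n,b in [("scene",(225,220,345,400)),("scene",(300,80,420,200)),("top",(340,90,480,290)),("top",(170,130,330,270))]:
    i=np.load(n+"0i.npy")[b[1]:b[3],b[0]:b[2]]; f=min(400/i.shape[1],300/i.shape[0]); i=cv2.resize(i,None,fx=f,fy=f,interpolation=cv2.INTER_CUBIC)
    c=np.zeros((300,400,3),np.uint8); c[:i.shape[0],:i.shape[1]]=i[:300,:400]; ims.append(c)
save(np.vstack([np.hstack(ims[:2]),np.hstack(ims[2:])]),"crop0.png")
E
```

```text
scene mast_grip 0.6 [366.4 110.4] [515.2 281.6 230. ]
scene socket 0.93 [358.3 141.6] [501.3 282.2  78. ]
scene lens 0.96 [387.1 144.4] [613.1 252.5 170. ]
scene park_ball 0.77 [356.5 142.5] [498.5 275.5  78. ]
scene work_ball 0.8 [185.8 324.6] [ 464.9 -475.5   78. ]
scene work_ball 0.61 [181.9 264. ] [ 337.9 -364.4   78. ]
scene dish 0.92 [300. 286.] [ 621.2 -207.8    0. ]
scene dish 0.65 [364.3 108.4] [402.8 492.5   0. ]
scene torch 0.83 [333.4 222.6] [583.4  18.4   0. ]
scene bottle 0.9 [242.4 254.3] [ 421.  -228.2    0. ]
scene sieves 0.72 [298.  370.9] [ 752.4 -392.3    0. ]
scene magnifier 0.78 [357.9 147.6] [503.4 280.7  50. ]
scene magnifier 0.72 [258.7 282.1] [ 534.  -277.2   50. ]
top mast_grip 0.73 [196.3 205. ] [502.9 286.7 230. ]
top mast_grip 0.53 [401.8 195.2] [ 529.6 -253.   230. ]
top socket 0.64 [210.5 206.4] [508.9 287.7  78. ]
top lens 0.89 [215.5 168.5] [608.7 254.  170. ]
top lever_tip 0.7 [195.8 241.9] [405.  315.  123.5]
top park_ball 0.82 [212.5 207.5] [505.7 281.7  78. ]
top work_ball 0.86 [399.2 194.8] [ 544.8 -279.5   78. ]
top work_ball 0.83 [426.9 265.2] [ 333.6 -358.6   78. ]
top work_ball 0.6 [465.  220.9] [ 465.7 -478.7   78. ]
top dish 0.9 [371.8 179.4] [ 602.  -208.3    0. ]
top dish 0.19 [423.1 172.8] [ 624.2 -376.4    0. ]
top dish 0.16 [194.5 247.9] [383.5 353.2   0. ]
top torch 0.7 [306.7 186.7] [577.6   2.2   0. ]
top bottle 0.81 [376.  230.8] [ 436.4 -219.6    0. ]
top sieves 0.95 [423.3 174.9] [ 617.3 -376.9    0. ]
top sieves 0.91 [423.6 132.4] [ 758.6 -381.6    0. ]
top magnifier 0.6 [216.8 206.5] [510.4 275.6  50. ]
1.3
```

View pics/crop0.png

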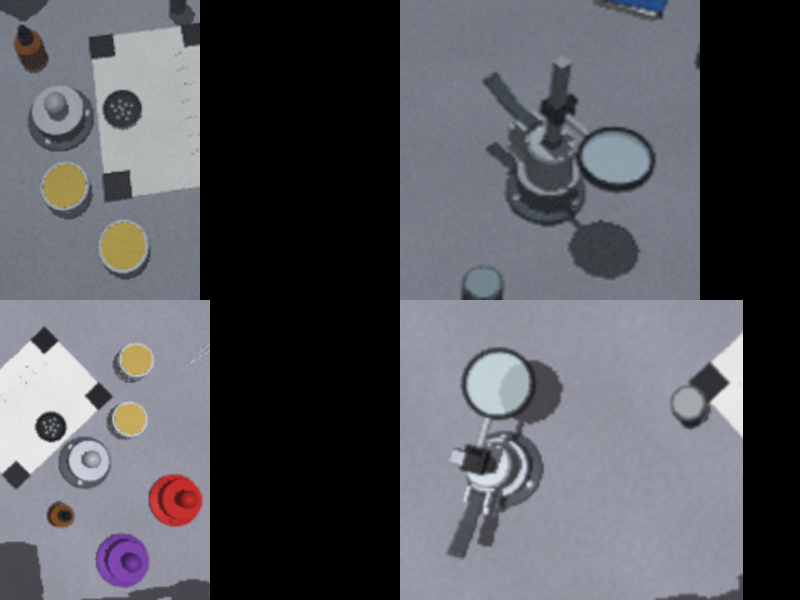

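```bash
python3 - <<'E'
from h import *
for n in ["scene","top"]:
    d=np.load(n+"0.npy"); P=cloud(n,d); i=np.load(n+"0i.npy")
    ok=d>0
    def sel(c,r,z0,z1):
        m=ok&(np.hypot(P[...,0]-c[0],P[...,1]-c[1])<r)&(P[...,2]>z0)&(P[...,2]<z1); return P[m]
    def rep(t,Q):
        if len(Q): print(n,t,len(Q),"med",np.round(np.median(Q,0),1),"mid",np.round((Q.min(0)+Q.max(0))/2,1),"ext",np.round(np.ptp(Q,axis=0),1))
    rep("masttop",sel((504,282),60,243,262))
    rep("lens",sel((610,253),70,160,190))
    rep("parkflange",sel((504,282),70,44,53))
    Q=sel((385,314),40,110,140); rep("tip",Q)
    rep("lever",sel((395,312),60,90,150))
    rep("workflange",sel((540,-280),60,42,56))
    rep("workball",sel((540,-280),40,85,100))
    rep("dish",sel((611,-208),50,7,22))
    rep("torch",sel((580,10),50,178,192))
    rep("bottle",sel((430,-223),50,110,130))
    rep("sieve",sel((617,-377),60,42,58))
    rep("bench",sel((450,100),40,-20,20))
E
```

```text
scene masttop 31 med [506.9 278.4 248.2] mid [505.5 279.8 248. ] ext [17.2 20.3  8.7]
scene lens 682 med [607.1 252.  172.5] mid [598.7 253.6 171. ] ext [110.9  95.9  17.3]
scene parkflange 148 med [518.5 261.3  48.7] mid [492.1 276.4  48.5] ext [109.4  77.4   8.9]
scene tip 79 med [403.9 308.3 121.8] mid [403.5 310.6 122.8] ext [42.2 28.1 22.2]
scene lever 139 med [418.1 303.7 116.2] mid [417.3 302.8 112.7] ext [69.8 43.7 42.3]
scene workflange 576 med [ 547.8 -290.3   48.7] mid [ 540.  -284.7   48. ] ext [84.5 82.8 11.9]
scene workball 104 med [ 543.3 -285.7   91.1] mid [ 541.5 -285.2   91.3] ext [34.9 29.3 12.5]
scene dish 162 med [ 615.1 -210.4   10.2] mid [ 613.1 -211.6   11.2] ext [73.1 66.3  8.4]
scene torch 197 med [582.3   6.  183.2] mid [581.    7.1 183.6] ext [45.1 45.5 11.1]
scene bottle 29 med [ 429.3 -225.9  118.8] mid [ 428.7 -224.2  118.1] ext [12.7 15.3 16.2]
scene sieve 682 med [ 628.6 -373.1   49.1] mid [ 628.1 -372.2   48.6] ext [73.4 73.  12.9]
scene bench 375 med [449.9 100.   -0.9] mid [449.6 100.1  -1.1] ext [78.9 77.5 12.9]
top masttop 43 med [506.7 280.5 250
[... 305 characters left out ...]

top lever 209 med [418.8 304.3 118.5] mid [417.8 301.8 113.4] ext [71.2 44.7 40.8]
top workflange 451 med [ 540.1 -279.3   50.4] mid [ 541.  -284.8   49.3] ext [81.5 82.4 13.4]
top workball 94 med [ 539.9 -282.3   92.5] mid [ 541.9 -282.7   92.5] ext [33.5 30.4 14.4]
top dish 179 med [ 618.5 -214.    10.5] mid [ 613.7 -213.6   13.4] ext [88.1 70.2 12.7]
top torch 215 med [581.5   7.5 185. ] mid [582.6   7.6 185.1] ext [42.5 44.3 12.2]
top bottle 24 med [ 429.6 -222.9  121.7] mid [ 428.1 -223.7  120.6] ext [14.5 12.5 12.2]
top sieve 446 med [ 628.8 -370.7   50.8] mid [ 628.1 -371.1   49.4] ext [72.7 73.  14.4]
top bench 501 med [448.7  99.4   0.6] mid [450.4  99.1   1.1] ext [79.2 76.4 14.1]
```

```bash
python3 -m crank '{"dp":[[2,3.5,0.5],[2,4,0.5],[2,4,0.5],[2,4,0.5],[2,4,0.5],[2,4,0.5],[2,4,0],[1,4,0],[1,4,0],[1,4,0]],"delta_rot":[[0,0,-2],[0,0,-2],[0,0,-2],[0,0,-2],[0,0,-2],[0,0,-2],[0,0,-2],[0,0,-2],[0,0,-2],[0,0,-2]],"claw":[60,60,60,60,60,60,60,60,60,60]}' 30
python3 -m crank '{"dp":[[1,4,0],[1,4,0],[1,4,0],[0.7,4,0],[0,4,0],[0,4,0],[0,4,0],[0,4,0],[0,4,0],[0,4,0]],"delta_rot":[[0,0,-2],[0,0,-2],[0,0,-2],[0,0,-2],[0,0,-2],[0,0,-2],[0,0,-2],[0,0,-1],[0,0,-0.3],[0,0,0]],"claw":[60,60,60,60,60,60,60,60,60,60]}'
```

```text
time_s: 2.3
eef_pos: [351.0, -96.2, 261.5]
ee_rot: [0.0, 1.0, 0.0, 0.0]
force: [1.1, -0.1, 0.1]
grip_width: 0.762
time_s: 3.3
eef_pos: [387.6, 303.9, 261.4]
ee_rot: [-0.0, 0.991, -0.132, 0.0]
force: [0.9, -0.6, 0.4]
grip_width: 0.768
```

```bash
python3 - <<'E'
from h import *
T=wristT(); i,d=capture("wrist"); save(i,"w1.png"); np.save("w1.npy",d)
for t in ["lever_tip","mast_grip","lens"]:
    for r in pinpoint("wrist",t)[:2]:
        u,v=r["centre"]; print(t,r["p"],np.round([u,v]),d[int(v),int(u)],np.round(world("wrist",u,v,d[int(v),int(u)],T),1))
P=cloud("wrist",d,T); 
yaw=np.radians(-15.1);c,s=np.cos(yaw),np.sin(yaw)
X=(P[...,0]-506.5)*c+(P[...,1]-280.3)*s; Y=-(P[...,0]-506.5)*s+(P[...,1]-280.3)*c
for a in range(-145,-60,8):
    m=(d>0)&(X>a)&(X<a+8)&(abs(Y)<35)&(P[...,2]>100)&(P[...,2]<160)
    if m.sum(): print(a,m.sum(),np.round([Y[m].min(),Y[m].max(),np.median(Y[m]),np.median(P[...,2][m])],1))
print(sense()["ee_rot"],sense()["time_s"])
E
```

```text
-129 156 [-1.080e+01  1.070e+01 -1.000e-01  1.296e+02]
-121 245 [-1.080e+01  1.080e+01 -1.000e-01  1.269e+02]
-113 244 [-1.080e+01  1.080e+01 -1.000e-01  1.238e+02]
-105 231 [-1.080e+01  1.090e+01 -1.000e-01  1.208e+02]
-97 246 [-1.080e+01  1.090e+01 -1.000e-01  1.177e+02]
-89 225 [-1.080e+01  1.100e+01 -1.000e-01  1.147e+02]
-81 181 [-9.900e+00  9.000e+00 -1.000e-01  1.128e+02]
-73 190 [-9.000e+00  8.900e+00 -1.000e-01  1.115e+02]
-65 200 [-9.000e+00  8.800e+00 -1.000e-01  1.099e+02]
[ 2.82001638e-04  9.91382598e-01 -1.30997816e-01 -1.94164511e-04] 3.5
```

View pics/w1.png

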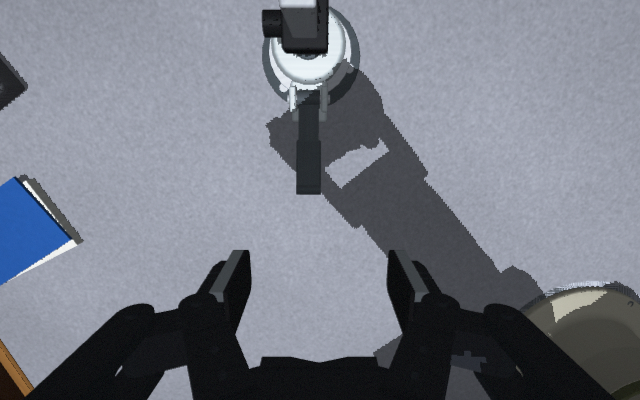

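```bash
python3 -m crank '{"dp":[[0,0.4,-2],[0,0.4,-3],[0,0,-3],[0,0,-3],[0,0,-2.6],[0,0,-2],[0,0,0],[0,0,0],[0,0,0],[0,0,0]],"delta_rot":[[0,0,0],[0,0,0],[0,0,0],[0,0,0],[0,0,0],[0,0,0],[0,0,0],[0,0,0],[0,0,0],[0,0,0]],"claw":[100,100,100,100,100,100,100,255,255,255]}' 25
python3 -m crank '{"dp":[[0,0,0],[0,0,0]],"delta_rot":[[0,0,0],[0,0,0]],"claw":[255,255]}' 25
python3 - <<'E'
from h import *
T=wristT(); i,d=capture("wrist"); save(i,"w2.png"); s=sense(); print(s["force"],s["wrist_torque"],s["grip_width"])
E
```

```text
time_s: 4.5
eef_pos: [388.6, 310.2, 106.5]
ee_rot: [-0.001, 0.991, -0.132, 0.001]
force: [0.8, -0.6, 0.7]
grip_width: 0.247
time_s: 4.7
eef_pos: [388.4, 310.3, 105.9]
ee_rot: [-0.0, 0.991, -0.132, 0.001]
force: [3.2, -0.1, 0.5]
grip_width: 0.245
[ 2.23350456 -0.98622416  1.26287431] [ 0.06208977 -0.45893836  0.13643896] 0.25087145211461076
```

View pics/w2.png

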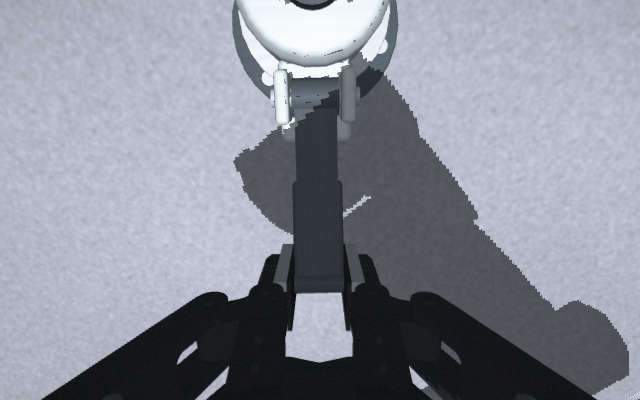

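```bash
python3 -m crank '{"dp":[[0.26,-0.07,0.82],[0.35,-0.09,0.78],[0.42,-0.11,0.74],[0.5,-0.14,0.69],[0.56,-0.15,0.63],[0.63,-0.17,0.57],[0.69,-0.18,0.49],[0.7,-0.19,0.41],[0.28,-0.07,0.13],[0,0,0]],"delta_rot":[[0,0,0],[0,0,0],[0,0,0],[0,0,0],[0,0,0],[0,0,0],[0,0,0],[0,0,0],[0,0,0],[0,0,0]],"claw":[255,255,255,255,255,255,255,255,255,255]}'
python3 - <<'E'
from h import *
i,d=capture("wrist"); save(i,"w3.png"); s=sense(); print(s["force"],s["wrist_torque"],s["grip_width"])
i,d=capture("scene"); save(cv2.resize(i[60:200,280:460],None,fx=4,fy=4),"s3.png")
E
```

```text
time_s: 5.75
eef_pos: [431.9, 298.8, 158.9]
ee_rot: [-0.001, 0.991, -0.132, -0.0]
force: [-4.5, 3.0, 2.3]
grip_width: 0.25
[-4.6208737   3.09841413  1.88140175] [0.73873109 0.81097985 0.1494542 ] 0.24633562557606942
```

View pics/w3.png

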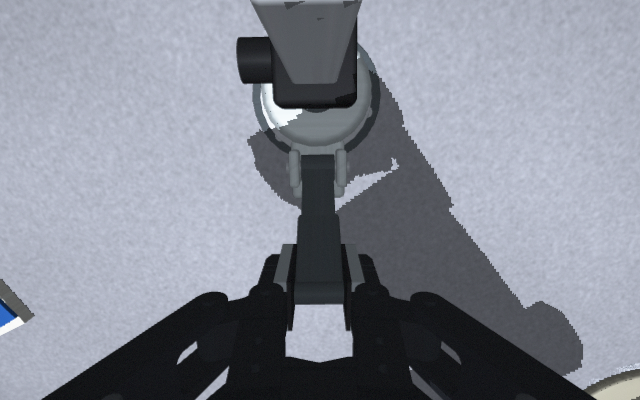

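View pics/s3.png

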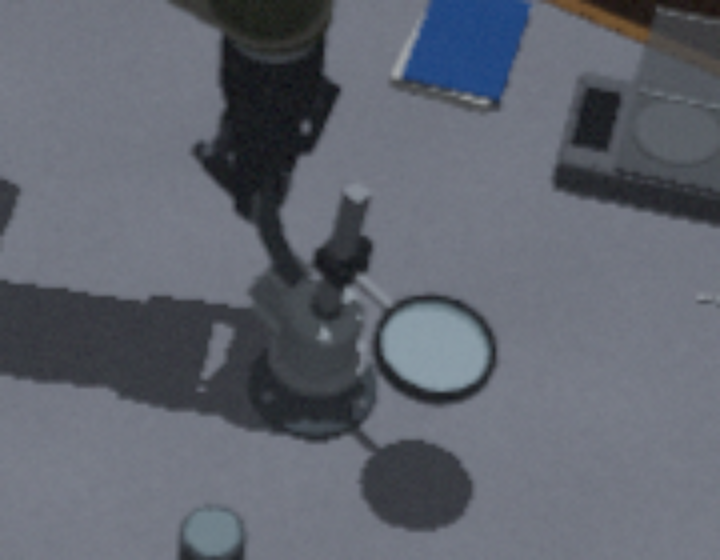

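```bash
python3 -m crank '{"dp":[[0.2,-0.05,0.1],[0.1,-0.03,0.05],[0,0,0],[0,0,0],[0,0,0],[0,0,3],[0,0,4],[0,0,4],[0,0,3],[0,0,0]],"delta_rot":[[0,0,0],[0,0,0],[0,0,0],[0,0,0],[0,0,0],[0,0,0],[0,0,0],[0,0,0],[0,0,0],[0,0,0]],"claw":[255,255,100,100,100,100,100,100,100,100]}'
python3 - <<'E'
from h import *
T=wristT(); i,d=capture("wrist"); save(i,"w4.png"); s=sense(); print(s["force"],s["eef_pos"],s["time_s"])
P=cloud("wrist",d,T)
yaw=np.radians(-15.1);c,s=np.cos(yaw),np.sin(yaw)
X=(P[...,0]-506.5)*c+(P[...,1]-280.3)*s; Y=-(P[...,0]-506.5)*s+(P[...,1]-280.3)*c
for z in range(100,260,8):
    m=(d>0)&(X>-110)&(X<40)&(abs(Y)<16)&(P[...,2]>z)&(P[...,2]<z+8)
    if m.sum(): print(z-50,m.sum(),np.round([X[m].min(),X[m].max(),np.median(X[m]),Y[m].min(),Y[m].max(),np.median(Y[m])],1))
E
```

```text
time_s: 6.85
eef_pos: [436.0, 298.0, 303.7]
ee_rot: [-0.002, 0.991, -0.132, 0.004]
force: [0.1, 0.5, 0.3]
grip_width: 0.607
[ 0.37910082  0.29086793 -0.82218915] [435.330593   297.72633864 300.9572584 ] 6.9
50 476 [-50.1  30.1 -26.9 -15.9  16.   -0.1]
58 474 [-56.7  26.7 -45.1 -16.   14.8  -0.2]
66 152 [-60.4 -50.3 -55.7 -10.6   7.1  -1.3]
74 150 [-68.  -58.1 -62.7 -10.4   7.7  -1.3]
82 154 [-73.3 -64.8 -69.  -12.3   8.7  -2.3]
90 159 [-77.5 -70.2 -74.3 -13.2   8.5  -2.3]
98 162 [-82.1 -75.9 -79.2 -13.    8.2  -2.9]
106 173 [-87.5 -80.6 -84.  -12.8   8.   -2.4]
114 271 [-97.2  39.8 -88.5 -13.4  15.8  -3.3]
122 1131 [-96.2  40.   11.1 -15.6  16.   -0.6]
130 226 [-15.7  17.    9.2 -14.7  13.2  -1.7]
194 742 [-8.9  6.6 -0.8 -8.8  7.3 -1. ]
```

View pics/w4.png

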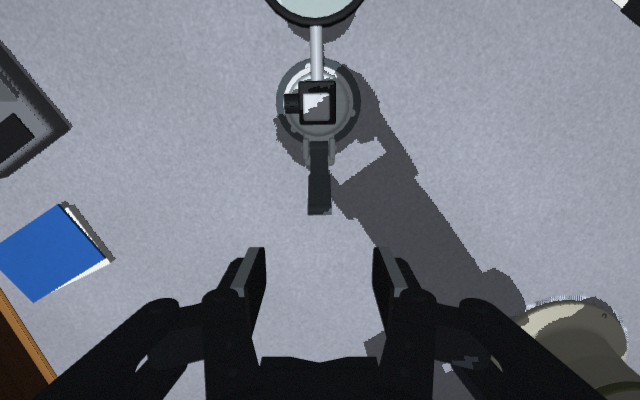

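```bash
cat > lev.py <<'E'
from h import *
def meas(n,x0,y0,yawd,pr=True):
    T=wristT() if n=="wrist" else None; i,d=capture(n); P=cloud(n,d,T)
    yaw=np.radians(yawd);c,s=np.cos(yaw),np.sin(yaw)
    X=(P[...,0]-x0)*c+(P[...,1]-y0)*s; Y=-(P[...,0]-x0)*s+(P[...,1]-y0)*c; Z=P[...,2]-50
    for z in list(range(62,130,8))+[194]:
        m=(d>0)&(X>-130)&(X<(-30 if z<190 else 20))&(abs(Y)<20)&(Z>z)&(Z<z+8)
        if m.sum()>3: print(n,z,m.sum(),np.round([X[m].min(),X[m].max(),np.median(X[m]),np.median(Y[m]),(Y[m].min()+Y[m].max())/2,np.median(Z[m])],1))
    return i,d,X,Y,Z
E
python3 - <<'E'
from lev import *
i,d,X,Y,Z=meas("wrist",506.5,280.3,-15.1)
m=(d>0)&(X>55)&(X<160)&(abs(Y)<60)&(Z>115)&(Z<135)
print(m.sum(), np.median(Y[m]),(Y[m].min()+Y[m].max())/2,X[m].min(),X[m].max())
s=sense();print(s["eef_pos"],s["ee_rot"])
E
```

```text
wrist 62 160 [-56.6 -37.3 -52.   -1.6  -1.6  65.9]
wrist 70 148 [-63.5 -54.4 -59.1  -1.1  -1.6  74.3]
wrist 78 158 [-71.6 -61.1 -66.4  -1.7  -2.2  82. ]
wrist 86 161 [-76.8 -68.3 -71.9  -2.2  -2.2  90.2]
wrist 94 157 [-79.7 -73.5 -76.7  -2.2  -2.2  98. ]
wrist 102 171 [-86.  -78.2 -81.5  -2.2  -2.6 106.1]
wrist 110 167 [-88.8 -83.5 -86.4  -2.3  -2.7 113.5]
wrist 118 247 [-97.1 -87.9 -91.5  -3.2  -2.3 121.9]
wrist 194 760 [ -8.9   6.3  -0.9  -1.   -0.8 199.5]
1799 1.1956131773747245 1.1531456934843618 55.031400835051684 74.54060370279889
[434.8424454  297.51839092 299.24111731] [-6.44441371e-06  9.91270039e-01 -1.31847194e-01  1.62608719e-04]
```

```bash
python3 -m crank '{"dp":[[-2.5,0.6,0],[-2.6,0.5,0],[0,0,-3],[0,0,-4],[0,0,-4],[0,0,-3.4],[0,0,0],[0.49,-0.12,0],[0.49,-0.12,0],[0.49,-0.12,0]],"delta_rot":[[0,0,1.5],[0,0,0],[0,0,0],[0,0,0],[0,0,0],[0,0,0],[0,0,0],[0,0,0],[0,0,0],[0,0,0]],"claw":[255,255,255,255,255,255,255,255,255,255]}' 
python3 -m crank '{"dp":[[0.39,-0.1,0],[0.29,-0.07,0],[0.29,-0.07,0],[0,0,0]],"delta_rot":[[0,0,0],[0,0,0],[0,0,0],[0,0,0]],"claw":[255,255,255,255]}' 
python3 - <<'E'
from h import *
i,d=capture("wrist"); save(i,"w5.png"); s=sense(); print(s["force"],s["wrist_torque"],s["eef_pos"])
E
```

```text
time_s: 7.95
eef_pos: [399.7, 305.2, 156.9]
ee_rot: [-0.001, 0.993, -0.119, 0.001]
force: [0.0, 0.6, -0.1]
grip_width: -0.001
time_s: 8.35
eef_pos: [408.6, 302.5, 155.5]
ee_rot: [-0.0, 0.993, -0.119, 0.0]
force: [0.6, -0.2, -0.0]
grip_width: 0.002
[ 0.10487717 -0.28153512  0.76382163] [ 0.01177055 -0.00520821  0.046583  ] [408.43910849 302.56366417 155.40282972]
```

View pics/w5.png

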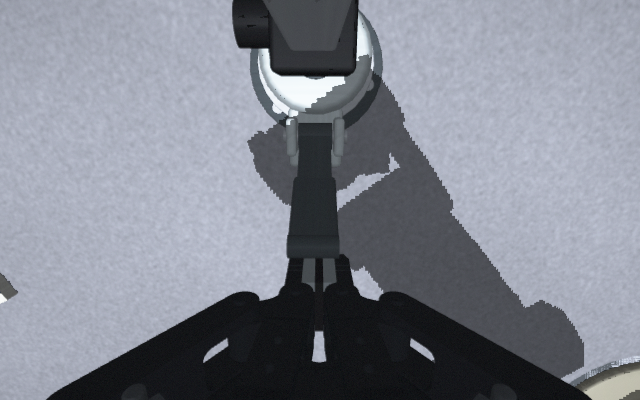

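```bash
python3 -m crank '{"dp":[[0.2,-0.05,0],[0.2,-0.05,0],[0.2,-0.05,0],[0,0,0]],"delta_rot":[[0,0,0],[0,0,0],[0,0,0],[0,0,0]],"claw":[255,255,255,255]}' 
python3 -m crank '{"dp":[[0.2,-0.05,0],[0.2,-0.05,0],[0.2,-0.05,0],[0,0,0]],"delta_rot":[[0,0,0],[0,0,0],[0,0,0],[0,0,0]],"claw":[255,255,255,255]}' 
python3 - <<'E'
from h import *
i,d=capture("wrist"); save(i,"w6.png"); s=sense(); print(s["force"],s["wrist_torque"],s["eef_pos"])
from lev import meas
meas("top",505.4,279.7,-13.5)
E
```

```text
time_s: 8.8
eef_pos: [414.2, 301.1, 155.4]
ee_rot: [0.0, 0.993, -0.119, -0.0]
force: [-2.6, -0.2, 0.6]
grip_width: 0.0
time_s: 9.2
eef_pos: [420.6, 299.5, 155.3]
ee_rot: [0.0, 0.993, -0.119, 0.0]
force: [-1.9, 1.0, 0.1]
grip_width: -0.001
[-2.26644283  0.50511311 -0.31227378] [ 0.05852419  0.25670377 -0.00765245] [420.46262358 299.53145292 155.29251325]
top 62 43 [-51.2 -30.4 -39.5   1.1   1.9  65.1]
top 70 19 [-49.6 -37.1 -44.1   1.9   4.   72. ]
top 78 12 [-53.2 -43.8 -49.3   1.2   2.   83.1]
top 86 9 [-55.6 -50.3 -52.9   0.5   1.8  89.2]
top 94 13 [-61.2 -54.  -56.6  -1.3   0.7  96.3]
top 102 4 [-59.9 -58.1 -58.9  -2.9  -2.6 106.2]
top 110 10 [-78.5 -58.5 -63.   -5.7  -2.8 111.7]
top 118 7 [-78.5 -61.5 -64.6  -6.4  -3.9 119.7]
top 194 21 [  5.1  19.8  13.    1.2   1.4 200.5]
```

View pics/w6.png

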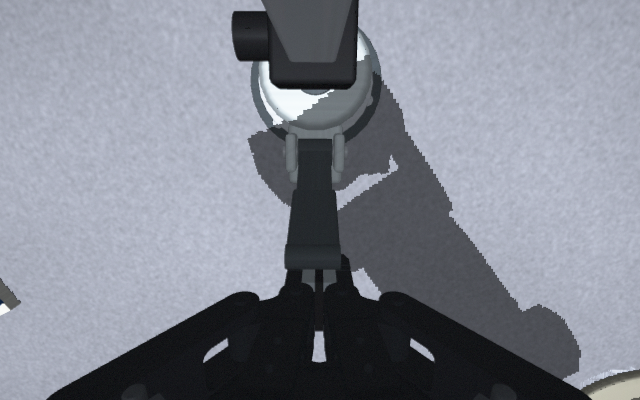

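```bash
python3 -m crank '{"dp":[[-0.4,0.1,0],[-0.6,0.15,0],[-1,0.25,0],[-1,0.25,0],[0,0,3],[0,0,4],[0,0,4],[0,0,4],[0,0,0],[0,0,0]],"delta_rot":[[0,0,0],[0,0,0],[0,0,0],[0,0,0],[0,0,0],[0,0,0],[0,0,0],[0,0,0],[0,0,0],[0,0,0]],"claw":[255,255,255,255,255,255,100,100,100,100]}' 
python3 - <<'E'
from lev import *
i,d,X,Y,Z=meas("wrist",505.4,279.7,-13.5)
save(i,"w7.png")
m=(d>0)&(X>48)&(X<160)&(abs(Y)<60)&(Z>110)&(Z<140)
print(m.sum(), np.median(Y[m]),(Y[m].min()+Y[m].max())/2,X[m].min(),X[m].max(),np.median(Z[m]))
meas("top",505.4,279.7,-13.5)
s=sense();print(s["eef_pos"],s["ee_rot"])
E
```

```text
time_s: 10.3
eef_pos: [389.7, 307.4, 305.6]
ee_rot: [-0.0, 0.993, -0.119, 0.001]
force: [-0.3, 0.3, -0.9]
grip_width: 0.608
wrist 62 110 [-50.8 -41.4 -48.    0.1   0.6  66. ]
wrist 70 96 [-56.2 -50.8 -53.5   1.1   0.6  74.4]
wrist 78 111 [-61.4 -55.2 -58.7   0.1   1.4  81.9]
wrist 86 95 [-65.6 -60.4 -62.9   0.9   0.5  90.3]
wrist 94 107 [-68.5 -63.6 -66.   -0.    0.4  98.2]
wrist 102 110 [-72.2 -67.4 -69.6   0.8   0.8 106.3]
wrist 110 119 [-74.8 -70.3 -72.6   0.8   0.8 114.1]
wrist 118 91 [-8.580e+01 -7.380e+01 -7.530e+01 -1.000e-01  7.000e-01  1.213e+02]
wrist 126 297 [-85.5 -76.1 -80.1   0.7   0.7 128.8]
wrist 194 943 [ -8.7   7.4  -0.9  -0.2  -0.  199.5]
  return _methods._mean(a, axis=axis, dtype=dtype,
  ret = ret.dtype.type(ret / rcount)
Traceback (most recent call last):
ValueError: zero-size array to reduction operation minimum which has no identity
```

View pics/w7.png

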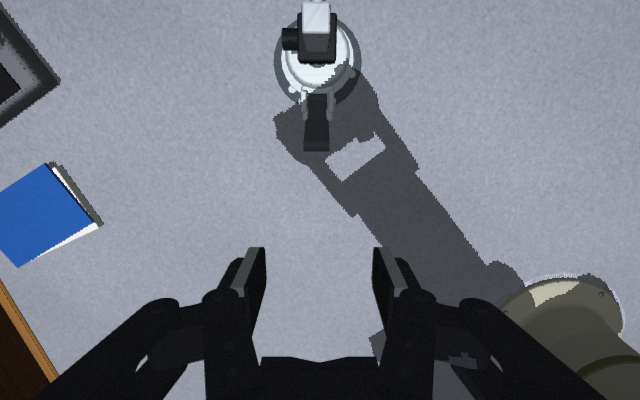

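```bash
python3 -m crank '{"dp":[[2,-0.5,0],[4,-1,0],[4,-1,0],[1.55,-0.25,0],[0,0,-2],[0,0,-3],[0,0,-3],[0,0,-2],[0,0,-0.9],[0,0,0]],"delta_rot":[[0,0,0],[0,0,0],[0,0,0],[0,0,0],[0,0,0],[0,0,0],[0,0,0],[0,0,0],[0,0,0],[0,0,0]],"claw":[100,100,100,100,100,100,100,100,100,100]}' 
python3 -m crank '{"dp":[[0,0,0],[0,0,0],[0,0,0],[0,0,0],[0,0,0]],"delta_rot":[[0,0,0],[0,0,0],[0,0,0],[0,0,0],[0,0,0]],"claw":[255,255,255,255,255]}' 100
python3 - <<'E'
from h import *
i,d=capture("scene"); save(cv2.resize(i[60:200,280:460],None,fx=4,fy=4),"s8.png"); s=sense(); print(s["force"],s["wrist_torque"],s["eef_pos"],s["grip_width"])
E
```

```text
time_s: 11.35
eef_pos: [504.9, 279.5, 194.8]
ee_rot: [0.001, 0.993, -0.119, -0.002]
force: [0.0, -0.4, -0.4]
grip_width: 0.615
time_s: 11.85
eef_pos: [506.1, 280.1, 197.5]
ee_rot: [-0.001, 0.993, -0.119, 0.001]
force: [0.1, 1.8, 6.2]
grip_width: 0.175
[-0.09617921  2.35634037  5.74456076] [ 0.37557878 -0.00475531 -0.04301858] [506.10769359 280.06010606 197.53788266] 0.17315880990821803
```

View pics/s8.png

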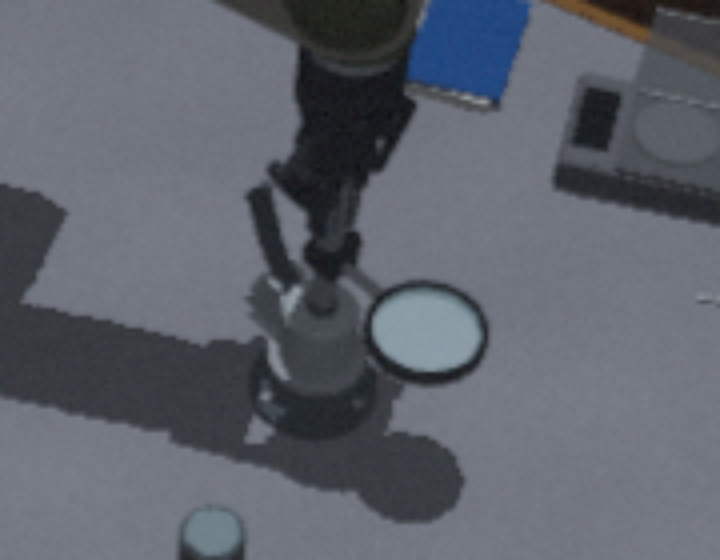

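```bash
python3 -m crank '{"dp":[[0,0,0.5],[0,0,1],[0,0,1],[0,0,1],[0,0,1],[0,0,1],[0,0,1],[0,0,0.5],[0,0,0],[0,0,0]],"delta_rot":[[0,0,0],[0,0,0],[0,0,0],[0,0,0],[0,0,0],[0,0,0],[0,0,0],[0,0,0],[0,0,0],[0,0,0]],"claw":[255,255,255,255,255,255,255,255,255,255]}' 110
python3 - <<'E'
from h import *
i,d=capture("scene"); save(cv2.resize(i[40:200,280:460],None,fx=4,fy=3.7),"s9.png"); s=sense(); print(s["force"],s["wrist_torque"],s["eef_pos"],s["grip_width"])
E
```

```text
time_s: 12.9
eef_pos: [505.5, 279.6, 266.0]
ee_rot: [0.0, 0.993, -0.119, -0.0]
force: [-0.2, -0.8, -7.5]
grip_width: 0.171
[-0.50432856 -0.44391213 -7.29533113] [-0.01297539  0.07780531 -0.0245795 ] [505.48409709 279.57844522 265.79900692] 0.17156582284589694
```

View pics/s9.png

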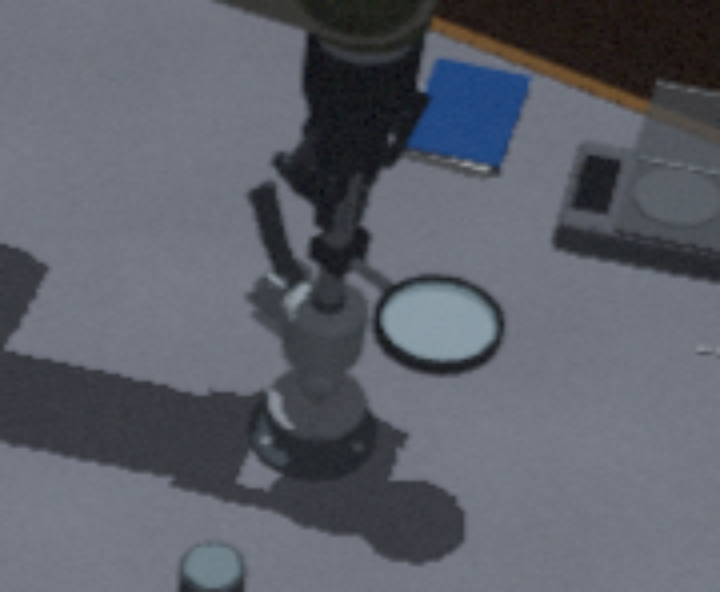

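```bash
python3 -m crank '{"dp":[[0,0,1.5],[0,0,2.5],[-0.5,-0.7,2.5],[-1,-1.5,1.5],[-1,-2.3,0],[-1,-3,0],[-1,-3,0],[-1,-3.5,0],[-1,-3.5,0],[-1,-3.5,0]],"delta_rot":[[0,0,0],[0,0,0],[0,0,1],[0,0,2],[0,0,3],[0,0,3],[0,0,3],[0,0,3],[0,0,3],[0,0,3]],"claw":[255,255,255,255,255,255,255,255,255,255]}' 120
python3 -m crank '{"dp":[[0,-3.5,0],[0,-3.5,0],[1,-3.5,0],[1,-3.5,0],[1,-3.5,0],[1,-3.5,0],[1,-3.5,0],[1.5,-3,0],[1.5,-3,0],[1.5,-2,0]],"delta_rot":[[0,0,3],[0,0,3],[0,0,3],[0,0,3],[0,0,3],[0,0,3],[0,0,3],[0,0,3],[0,0,3],[0,0,3]],"claw":[255,255,255,255,255,255,255,255,255,255]}' 
python3 -m crank '{"dp":[[1,-1,0],[0.5,-0.3,0],[0,0,0],[0,0,0],[0,0,0]],"delta_rot":[[0,0,3],[0,0,3],[0,0,1.5],[0,0,0.5],[0,0,0]],"claw":[255,255,255,255,255]}' 
python3 - <<'E'
from h import *
T=wristT();i,d=capture("wrist"); save(i,"w10.png");np.save("w10.npy",d)
i,d=capture("scene"); save(i,"s10.png"); s=sense(); print(s["time_s"],s["force"],s["eef_pos"],s["ee_rot"],s["grip_width"])
i,d=capture("top"); save(i,"t10.png")
E
```

```text
time_s: 13.95
eef_pos: [429.9, 68.5, 346.1]
ee_rot: [0.0, 0.998, 0.065, -0.0]
force: [1.2, -0.2, -7.4]
grip_width: 0.171
time_s: 14.95
eef_pos: [525.9, -257.4, 345.5]
ee_rot: [-0.0, 0.947, 0.321, -0.001]
force: [0.4, 0.7, -7.0]
grip_width: 0.168
time_s: 15.45
eef_pos: [540.5, -268.0, 346.5]
ee_rot: [-0.0, 0.923, 0.385, -0.0]
force: [-0.1, -0.0, -7.2]
grip_width: 0.169
15.55 [ 0.09908265  0.05422099 -7.24996938] [ 540.50966628 -268.048981    346.65127421] [1.09184569e-04 9.22777182e-01 3.85333954e-01 5.71153343e-05] 0.1688307994135192
```

View pics/w10.png

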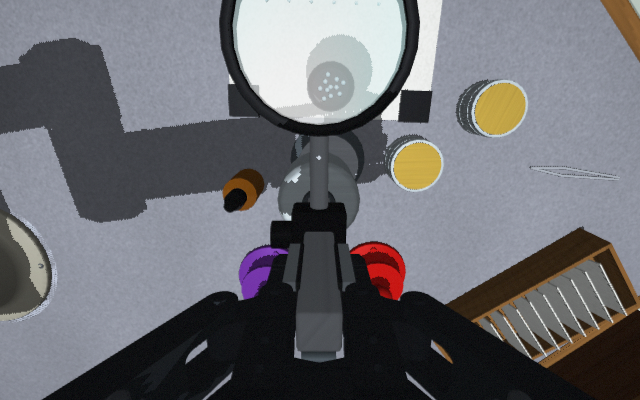

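View pics/s10.png

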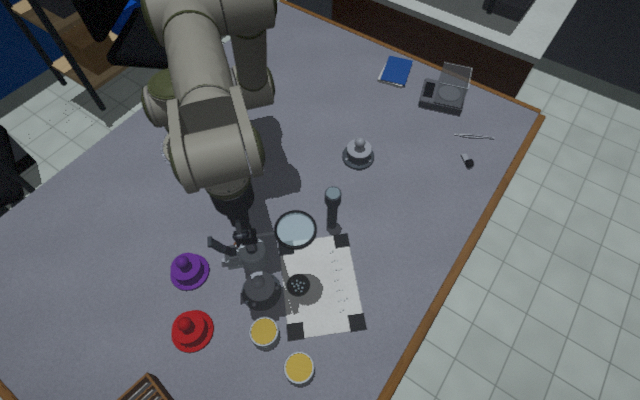

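View pics/t10.png

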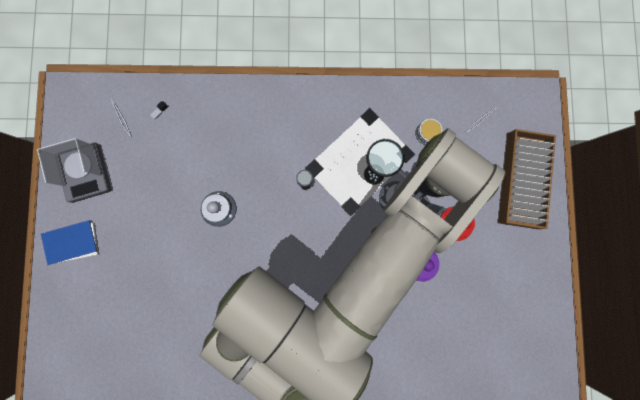

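```bash
python3 - <<'E'
from h import *
from scipy.optimize import least_squares
def fit(n,P,ok,c):
    m=ok&(np.hypot(P[...,0]-c[0],P[...,1]-c[1])<25)&(P[...,2]>76)&(P[...,2]<102); Q=P[m]
    f=lambda p:np.linalg.norm(Q-p,axis=1)-18
    r=least_squares(f,[c[0],c[1],78],loss="soft_l1"); 
    m=ok&(np.hypot(P[...,0]-c[0],P[...,1]-c[1])<50)&(P[...,2]>44)&(P[...,2]<54); F=P[m]
    cc=cv2.minEnclosingCircle(F[:,:2].astype(np.float32))
    print(n,c,len(Q),np.round(r.x,1),"flange",np.round(cc[0],1),round(cc[1],1))
for n in ["scene","top"]:
    i,d1=capture(n); d0=np.load(n+"0.npy")
    fit(n,cloud(n,d1),d1>0,(505.8,279.9)); fit(n,cloud(n,d0),d0>0,(541.8,-283.9))
    P=cloud(n,d0); i=np.load(n+"0i.npy")
    m=(d0>0)&(np.hypot(P[...,0]-613,P[...,1]+212)<42)&(i.max(-1)<90)&(P[...,2]>-2); print("dish",cv2.minEnclosingCircle(P[m][:,:2].astype(np.float32)))
    m=(d0>0)&(np.hypot(P[...,0]-613,P[...,1]+212)<42)&(P[...,2]>5); print("dish",np.median(P[m],0))
E
```

```text
scene (505.8, 279.9) 85 [504.8 280.6  77.4] flange [505.9 278.9] 42.7
scene (541.8, -283.9) 137 [ 540.  -283.8   77. ] flange [ 539.9 -285. ] 42.4
dish ((617.3714599609375, -210.4496307373047), 33.28643035888672)
dish [ 613.99645834 -210.16964059    9.11128692]
top (505.8, 279.9) 115 [507.4 281.4  78.6] flange [507.4 281.6] 41.9
top (541.8, -283.9) 110 [ 541.9 -284.7   79.2] flange [ 542.2 -283.9] 42.3
dish ((617.997802734375, -212.34664916992188), 32.0675163269043)
dish [ 619.72948808 -213.88774411    9.19530226]
```

```bash
python3 -m crank '{"dp":[[0,-0.6,0],[0,-0.7,0],[0,-0.35,0],[0,0,-2],[0,0,-2.5],[0,0,-2.5],[0,0,-1.5],[0,0,-0.8],[0,0,0],[0,0,0]],"delta_rot":[[0,0,-0.7],[0,0,-0.7],[0,0,0],[0,0,0],[0,0,0],[0,0,0],[0,0,0],[0,0,0],[0,0,0],[0,0,0]],"claw":[255,255,255,255,255,255,255,255,255,255]}' 
python3 - <<'E'
from h import *
i,d=capture("scene"); save(cv2.resize(i[200:350,180:340],None,fx=4.5,fy=4),"s11.png"); s=sense(); print(s["time_s"],s["force"],s["wrist_torque"],s["eef_pos"],s["ee_rot"],s["grip_width"])
E
```

```text
time_s: 16.7
eef_pos: [541.0, -285.2, 254.4]
ee_rot: [0.001, 0.927, 0.374, 0.0]
force: [0.1, 0.6, -6.8]
grip_width: 0.17
16.75 [ 0.37067402  0.27860918 -7.33919855] [-0.09304885 -0.00914323  0.01097977] [ 541.01618755 -285.19545407  254.58269473] [8.87181309e-04 9.27348800e-01 3.74196686e-01 5.06775882e-04] 0.17231473861158175
```

View pics/s11.png

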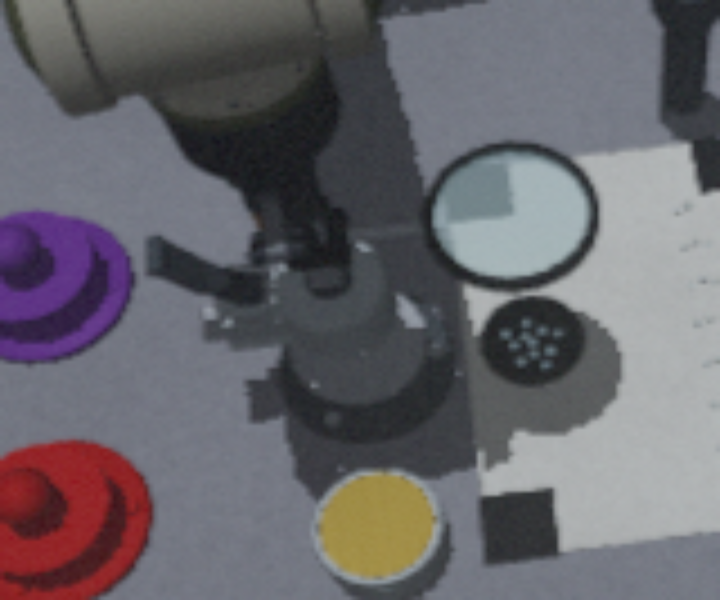

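```bash
python3 -m crank '{"dp":[[-0.03,0.04,-0.4],[0,0,-0.4],[0,0,-0.4],[0,0,-0.4],[0,0,-0.4],[0,0,-0.4],[0,0,-0.3],[0,0,0]],"delta_rot":[[0,0,0],[0,0,0],[0,0,0],[0,0,0],[0,0,0],[0,0,0],[0,0,0],[0,0,0]],"claw":[255,255,255,255,255,255,255,255]}'
python3 - <<'E'
from h import *
s=sense(); print(s["time_s"],s["force"],s["wrist_torque"],s["eef_pos"],s["ee_rot"],s["grip_width"])
E
```

```text
time_s: 17.55
eef_pos: [540.5, -284.5, 226.0]
ee_rot: [-0.0, 0.927, 0.374, 0.0]
force: [0.5, -0.6, -7.9]
grip_width: 0.168
17.55 [ 0.46618862 -0.58914096 -7.90802854] [-0.15594153 -0.29564295 -0.03442493] [ 540.47154292 -284.51230332  225.97037005] [-1.34452066e-05  9.27336044e-01  3.74229689e-01  4.05852285e-05] 0.16846350617541933
```

```bash
python3 -m crank '{"dp":[[0,0,-0.4],[0,0,-0.5],[0,0,-0.5],[0,0,-0.4],[0,0,-0.3],[0,0,-0.2],[0,0,-0.15],[0,0,0]],"delta_rot":[[0,0,0],[0,0,0],[0,0,0],[0,0,0],[0,0,0],[0,0,0],[0,0,0],[0,0,0]],"claw":[255,255,255,255,255,255,255,255]}'
python3 - <<'E'
from h import *
s=sense(); print(s["time_s"],s["force"],s["wrist_torque"],s["eef_pos"],s["ee_rot"],s["grip_width"])
E
```

```text
time_s: 18.35
eef_pos: [540.4, -284.5, 201.7]
ee_rot: [0.0, 0.927, 0.374, 0.0]
force: [3.0, -0.7, -8.1]
grip_width: 0.169
18.35 [ 3.02155774 -0.72723024 -8.1387865 ] [-0.35557009 -0.49271936 -0.00391459] [ 540.42530767 -284.47993825  201.7291727 ] [2.31380559e-05 9.27327046e-01 3.74251987e-01 1.36171169e-05] 0.16915747316319488
```

```bash
python3 -m crank '{"dp":[[0.05,0,-0.1],[0.03,0,-0.1],[0,0,-0.1],[0,0,0],[0,0,0]],"delta_rot":[[0,0,0],[0,0,0],[0,0,0],[0,0,0],[0,0,0]],"claw":[255,255,255,255,255]}'
python3 - <<'E'
from h import *
s=sense(); print(s["time_s"],s["force"],s["wrist_torque"],s["eef_pos"],s["grip_width"])
E
```

```text
time_s: 18.85
eef_pos: [541.1, -284.4, 198.8]
ee_rot: [-0.0, 0.927, 0.374, -0.0]
force: [0.2, -0.1, -6.9]
grip_width: 0.166
18.85 [ 0.1876602 -0.0905086 -6.9281826] [-0.04374758 -0.01617603  0.02578871] [ 541.0833061  -284.36456299  198.80091145] 0.16558849252045157
```

```bash
python3 -m crank '{"dp":[[0,0,-0.07],[0,0,-0.07],[0,0,0],[0,0,0]],"delta_rot":[[0,0,0],[0,0,0],[0,0,0],[0,0,0]],"claw":[255,255,255,255]}'
python3 - <<'E'
from h import *
s=sense(); print(s["time_s"],s["force"],s["wrist_torque"],s["eef_pos"],s["grip_width"])
E
```

```text
time_s: 19.25
eef_pos: [541.2, -284.5, 197.6]
ee_rot: [0.0, 0.927, 0.374, 0.0]
force: [-0.2, -0.5, -5.5]
grip_width: 0.167
19.25 [-0.21362159 -0.47567444 -5.49200914] [ 0.02918388  0.03184614 -0.0426009 ] [ 541.19719982 -284.46812243  197.62344572] 0.16681692734291254
```

Contact is starting: the carried weight has dropped from 7.2 N to 5.5 N.

```bash
python3 -m crank '{"dp":[[0,0,-0.05],[0,0,-0.05],[0,0,0]],"delta_rot":[[0,0,0],[0,0,0],[0,0,0]],"claw":[255,255,255]}'
python3 - <<'E'
from h import *
s=sense(); print(s["time_s"],s["force"],s["wrist_torque"],s["eef_pos"],s["grip_width"])
E
```

```text
time_s: 19.55
eef_pos: [541.3, -284.6, 197.6]
ee_rot: [0.001, 0.927, 0.374, 0.0]
force: [-2.4, 1.0, 4.8]
grip_width: 0.169
19.55 [-2.37092664  1.02187851  4.8138365 ] [0.38365071 0.66388223 0.02607268] [ 541.30213699 -284.56352351  197.56642478] 0.16918972459668563
```

```bash
python3 -m crank '{"dp":[[0,0,0],[0,0,0],[0,0,0],[0,0,2],[0,0,3],[0,0,3],[0,0,3],[-2,-2,0],[-3,-3,0],[-3.3,-3,0]],"delta_rot":[[0,0,0],[0,0,0],[0,0,0],[0,0,0],[0,0,0],[0,0,0],[0,0,0],[0,0,0],[0,0,0],[0,0,0]],"claw":[100,100,100,100,100,100,100,100,100,100]}'
python3 -m crank '{"dp":[[0,0,0],[0,0,0],[0,0,0]],"delta_rot":[[0,0,0],[0,0,0],[0,0,0]],"claw":[255,255,255]}'
python3 - <<'E'
from lev import *
i,d,X,Y,Z=meas("wrist",541.2,-284.5,43.9)
save(i,"w12.png"); np.save("w12.npy",d)
for nm,m in [("coupler top",(d>0)&(np.hypot(X,Y)<45)&(Z>40)&(Z<66)),("clamp",(d>0)&(abs(X)<30)&(abs(Y)<22)&(Z>125)&(Z<134)),("flange",(d>0)&(np.hypot(X,Y)<50)&(Z>-8)&(Z<6))]:
    if m.sum(): print(nm,m.sum(),np.round([X[m].min(),X[m].max(),Y[m].min(),Y[m].max(),np.median(Z[m])],1))
s=sense();print(s["time_s"],s["eef_pos"],s["ee_rot"])
i,d=capture("scene"); save(cv2.resize(i[200:350,180:340],None,fx=4.5,fy=4),"s12.png")
E
```

```text
time_s: 20.55
eef_pos: [457.6, -365.0, 306.5]
ee_rot: [0.0, 0.927, 0.375, 0.0]
force: [0.5, -0.6, 1.0]
grip_width: 0.607
time_s: 20.85
eef_pos: [458.8, -363.9, 306.5]
ee_rot: [0.0, 0.927, 0.375, 0.0]
force: [0.2, -0.5, -0.1]
grip_width: 0.101
wrist 62 106 [-55.1 -36.7 -49.6   0.2  -0.3  65.8]
wrist 70 100 [-58.1 -51.8 -54.5   0.2   0.2  73.9]
wrist 78 108 [-62.4 -56.2 -59.8  -0.3   0.2  81.7]
wrist 86 106 [-67.3 -61.4 -64.    0.7   0.3  89.9]
wrist 94 103 [-70.2 -65.3 -67.7   0.6   0.2  98.1]
wrist 102 110 [-7.300e+01 -6.910e+01 -7.070e+01  2.000e-01  1.000e-01  1.061e+02]
wrist 110 118 [-76.4 -71.9 -74.1   0.6   0.6 114. ]
wrist 118 88 [-87.2 -75.2 -76.8  -0.3   0.6 120.6]
wrist 126 284 [-8.700e+01 -7.750e+01 -8.150e+01 -3.000e-01  1.000e-01  1.288e+02]
wrist 194 923 [-10.    6.2  -2.1  -0.   -0.  199.5]
coupler top 1943 [-44.4  22.6 -31.4  31.9  57.3]
clamp 1050 [-17.1  29.9 -14.9  21.9 129.2]
flange 595 [-38.3  31.7 -42.   41.4  -0.4]
20.9 [ 458.98668623 -363.73096713  306.5079469 ] [4.99914828e-05 9.27061492e-01 3.74909277e-01 1.49485525e-04]
```

View pics/w12.png

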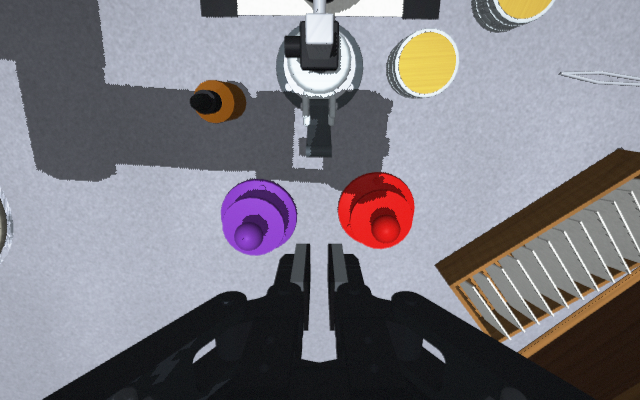

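View pics/s12.png

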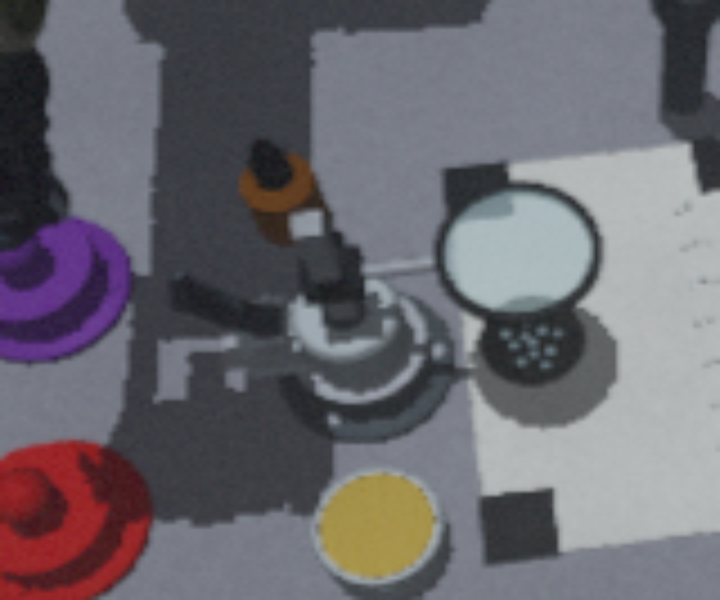

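```bash
python3 -m crank '{"dp":[[1.2,1.2,0],[1.25,1.16,0],[0,0,-2],[0,0,-3],[0,0,-3],[0,0,-2.5],[0,0,-1.5],[0,0,0],[0,0,0]],"delta_rot":[[0,0,0],[0,0,0],[0,0,0],[0,0,0],[0,0,0],[0,0,0],[0,0,0],[0,0,0],[0,0,0]],"claw":[255,255,255,255,255,255,255,255,255]}'
python3 - <<'E'
from h import *
s=sense(); print(s["time_s"],s["force"],s["wrist_torque"],s["eef_pos"],s["grip_width"])
i,d=capture("wrist"); save(i,"w13.png")
i,d=capture("scene"); save(cv2.resize(i[180:330,180:340],None,fx=4.5,fy=4),"s13.png")
E
```

```text
time_s: 21.85
eef_pos: [483.6, -340.2, 187.1]
ee_rot: [0.0, 0.927, 0.375, 0.0]
force: [0.0, 0.2, 0.7]
grip_width: 0.002
21.85 [0.02928213 0.24689191 0.67661705] [ 0.0065559  -0.01396047  0.0125978 ] [ 483.63874329 -340.20150131  187.14593142] 0.0020988956262828072
```

View pics/w13.png

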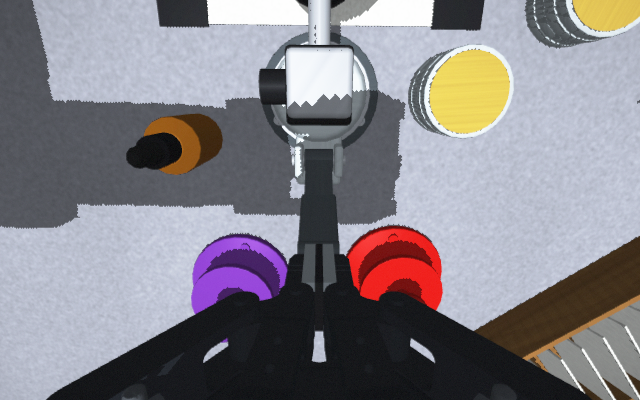

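View pics/s13.png

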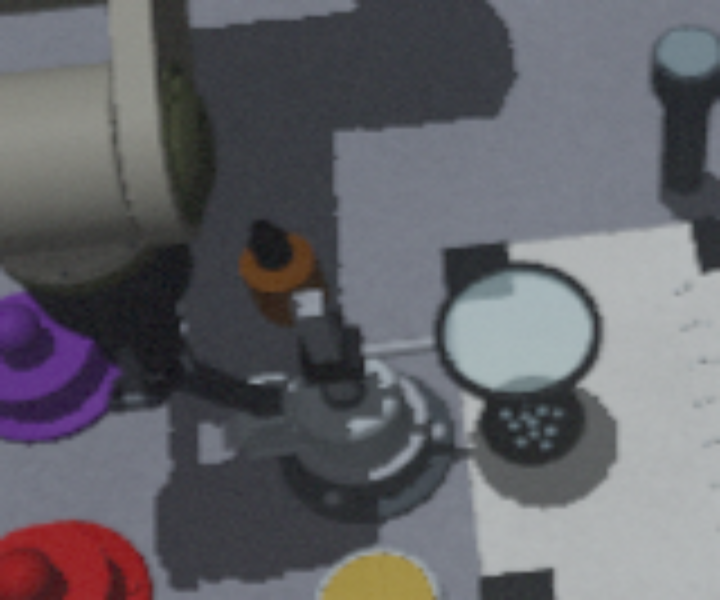

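```bash
python3 -m crank '{"dp":[[0,0,-0.4],[0,0,-0.3],[-0.53,-0.51,-0.41],[-0.51,-0.49,-0.49],[-0.47,-0.45,-0.57],[0,0,0]],"delta_rot":[[0,0,0],[0,0,0],[0,0,0],[0,0,0],[0,0,0],[0,0,0]],"claw":[255,255,255,255,255,255]}'
python3 - <<'E'
from h import *
s=sense(); print(s["time_s"],s["force"],s["wrist_torque"],s["eef_pos"])
i,d=capture("wrist"); save(i,"w14.png")
E
```

```text
time_s: 22.55
eef_pos: [466.6, -356.2, 164.1]
ee_rot: [-0.0, 0.928, 0.374, -0.0]
force: [0.1, -0.3, 0.8]
grip_width: -0.001
22.55 [ 0.13319565 -0.33218439  0.81560271] [ 0.04730838 -0.00380349  0.0834584 ] [ 466.59955795 -356.23019491  164.06450184]
```

View pics/w14.png

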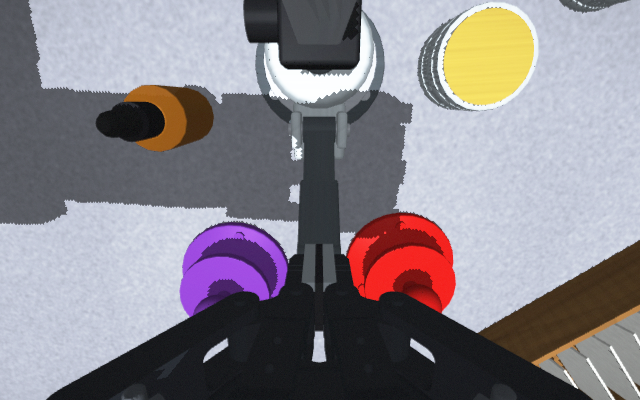

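```bash
python3 -m crank '{"dp":[[-0.42,-0.4,-0.63],[-0.37,-0.36,-0.69],[-0.32,-0.31,-0.74],[-0.26,-0.25,-0.78],[-0.15,-0.15,-0.6],[0,0,0]],"delta_rot":[[0,0,0],[0,0,0],[0,0,0],[0,0,0],[0,0,0],[0,0,0]],"claw":[255,255,255,255,255,255]}'
python3 - <<'E'
from h import *
s=sense(); print(s["time_s"],s["force"],s["wrist_torque"],s["eef_pos"])
i,d=capture("wrist"); save(i,"w15.png")
E
```

```text
time_s: 23.2
eef_pos: [452.0, -369.8, 129.2]
ee_rot: [-0.001, 0.927, 0.374, -0.0]
force: [-0.4, 0.3, -0.3]
grip_width: -0.001
23.2 [-0.36154619  0.30431613 -0.2917612 ] [-1.62296101e-02 -1.35147275e-02  7.66641646e-05] [ 451.96448502 -369.82532316  129.20172516]
```

View pics/w15.png

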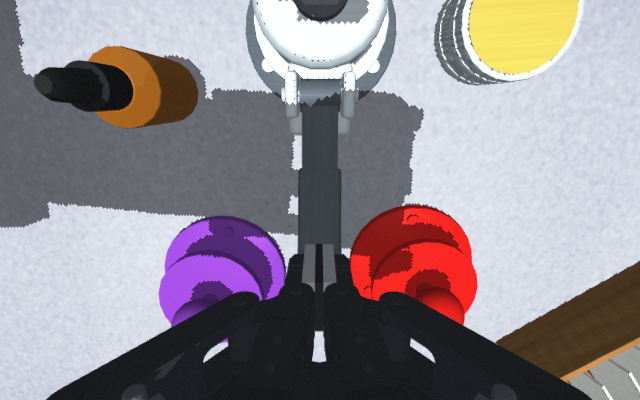

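```bash
python3 -m crank '{"dp":[[0.1,0.1,-0.1],[0.1,0.1,-0.1],[0,0,-0.1],[0,0,0]],"delta_rot":[[0,0,0],[0,0,0],[0,0,0],[0,0,0]],"claw":[255,255,255,255]}'
python3 - <<'E'
from h import *
s=sense(); print(s["time_s"],s["force"],s["wrist_torque"],s["eef_pos"])
E
```

```text
time_s: 23.65
eef_pos: [454.6, -368.2, 127.9]
ee_rot: [0.0, 0.927, 0.374, 0.0]
force: [-1.4, -0.1, 4.4]
grip_width: 0.001
23.65 [-1.44698539 -0.10152686  4.37230581] [-0.06879486  0.10532681 -0.05018593] [ 454.59728948 -368.20559201  127.85774443]
```

```bash
python3 -m crank '{"dp":[[0,0,-0.06],[0,0,-0.06],[0,0,0]],"delta_rot":[[0,0,0],[0,0,0],[0,0,0]],"claw":[255,255,255]}'
python3 -m crank '{"dp":[[0,0,1],[0,0,3],[0,0,4],[0,0,4],[0,0,4],[-0.5,-0.5,2],[0,0,0],[0,0,0],[0,0,0]],"delta_rot":[[0,0,0],[0,0,0],[0,0,0],[0,0,0],[0,0,0],[0,0,0],[0,0,0],[0,0,0],[0,0,0]],"claw":[255,255,255,255,255,255,255,100,100]}'
python3 - <<'E'
from lev import *
i,d,X,Y,Z=meas("wrist",541.2,-284.5,43.9); save(i,"w16.png")
P=Z
for a in range(-137,-60,8):
    m=(d>0)&(X>a)&(X<a+8)&(abs(Y)<30)&(Z>50)&(Z<110)
    if m.sum(): print(a,m.sum(),np.round([Y[m].min(),Y[m].max(),np.median(Y[m]),np.median(Z[m])],1))
for nm,m in [("coupler top",(d>0)&(np.hypot(X,Y)<45)&(Z>40)&(Z<66)),("flange",(d>0)&(np.hypot(X,Y)<50)&(Z>-8)&(Z<6))]:
    if m.sum(): print(nm,m.sum(),np.round([X[m].min(),X[m].max(),Y[m].min(),Y[m].max(),np.median(Z[m])],1))
s=sense(); print(s["time_s"],s["force"],s["eef_pos"])
E
```

```text
time_s: 23.95
eef_pos: [454.3, -368.8, 126.9]
ee_rot: [0.001, 0.927, 0.374, -0.0]
force: [-3.3, -2.2, 5.4]
grip_width: 0.003
time_s: 24.85
eef_pos: [449.3, -372.5, 304.7]
ee_rot: [-0.001, 0.927, 0.374, -0.0]
force: [-0.1, -0.4, -0.4]
grip_width: 0.336
wrist 62 558 [-111.4  -62.9  -91.5    0.6    0.6   65.5]
wrist 70 471 [-129.2 -100.  -115.7    0.6    0.6   73.9]
wrist 78 52 [-126.4 -120.2 -125.1    0.     0.5   78.4]
wrist 194 589 [-1.030e+01 -1.000e+00 -6.000e+00 -1.000e-01 -1.000e-01  1.994e+02]
-137 7 [-8.7 10.8  1.6 75.7]
-129 160 [-9.8 10.8  0.5 77.5]
-121 175 [-9.7 10.9  0.5 74.3]
-113 178 [-9.7 10.9  0.6 71.5]
-105 168 [-9.7 10.9  0.6 68.7]
-97 168 [-9.7 10.9  0.6 66. ]
-89 162 [-9.7 10.9  0.6 63.6]
-81 144 [-8.6  8.9  0.1 61.9]
-73 152 [-8.6  8.8  0.1 60.8]
-65 164 [-15.5  15.8   0.2  59.5]
coupler top 2172 [-44.8  22.3 -31.7  32.4  57.3]
flange 647 [-38.8  27.3 -41.6  41.1  -0.3]
24.9 [-0.71392493 -0.18807294  0.45410706] [ 449.3272962  -372.58508082  304.77576673]
```

View pics/w16.png

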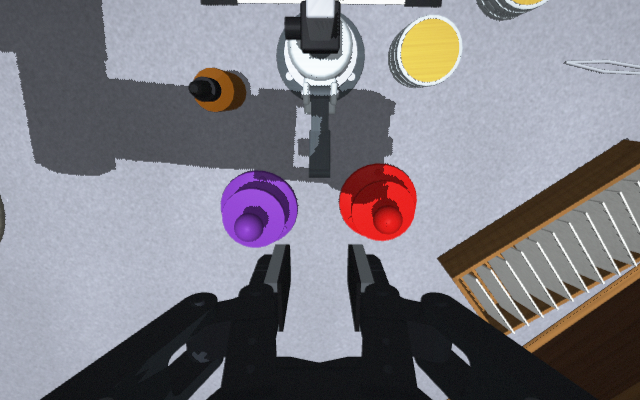

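```bash
python3 -m crank '{"dp":[[-1,0,2],[-2,1,3],[-3,2,3],[-3,3,0],[-3,3,0],[-2,3,0],[-1,3,0],[-0.5,3,0],[0,2,0],[0,0,0]],"delta_rot":[[0,0,0],[0,0,0],[0,0,0],[0,0,0],[0,0,0],[0,0,0],[0,0,0],[0,0,0],[0,0,0],[0,0,0]],"claw":[100,100,100,100,100,100,100,100,100,100]}'
python3 - <<'E'
from h import *
L={}
for n in ["scene","top"]:
    i,d=capture(n); save(i,n+"17.png"); P=cloud(n,d); P0=cloud(n,np.load(n+"0.npy"))
    for t,c,r,z0,z1 in [("dish",(615,-211),45,6,20),("torch",(582,7),45,175,192),("bottle",(429,-224),40,110,130),("sieve",(628,-371),55,44,56),("sieve2",(765,-378),60,44,56)]:
        o=[]
        for Q in (P0,P):
            m=(np.hypot(Q[...,0]-c[0],Q[...,1]-c[1])<r)&(Q[...,2]>z0)&(Q[...,2]<z1); o.append(np.round(Q[m].mean(0),1) if m.sum() else None)
        print(n,t,*o)
    c,s=np.cos(np.radians(43.9)),np.sin(np.radians(43.9)); X=(P[...,0]-541.2)*c+(P[...,1]+284.5)*s; Y=-(P[...,0]-541.2)*s+(P[...,1]+284.5)*c
    for t,m in [("masttop",(abs(X)<20)&(abs(Y)<20)&(P[...,2]>244)&(P[...,2]<262)),("lens",(X>60)&(X<160)&(abs(Y)<55)&(P[...,2]>155)&(P[...,2]<190))]:
        print(n,t,m.sum(),np.round([X[m].mean(),Y[m].mean(),np.median(P[...,2][m])],1))
    for t in ["lens","dish"]:
        r=pinpoint(n,t)
        if r: print(t,np.round(r[0]["centre"]),r[0]["p"])
s=sense(); print(s["time_s"],s["force"],s["eef_pos"])
E
```

```text
time_s: 25.9
eef_pos: [294.3, -171.4, 386.2]
ee_rot: [0.0, 0.927, 0.375, 0.0]
force: [-0.5, -0.9, 0.1]
grip_width: 0.61
scene dish [ 614.8 -210.4    9.7] [ 622.4 -216.6    9.9]
scene torch [582.2   5.3 182.9] [582.1   5.5 182.8]
scene bottle [ 429.1 -225.9  118.3] [ 429.  -226.1  118.1]
scene sieve [ 628.1 -372.8   49.1] [ 628.4 -372.9   49.2]
scene sieve2 [ 754.6 -389.9   49. ] [ 754.6 -389.7   49. ]
scene masttop 51 [ -0.6   0.6 248.5]
scene lens 1070 [104.7  -0.6 172.3]
lens [295. 266.] 0.73
dish [300. 285.] 0.7
top dish [ 620.  -212.6   10.2] [ 601.2 -196.1   10.5]
top torch [582.2   7.6 184.9] [582.2   7.6 184.9]
top bottle [ 428.8 -223.4  121.4] [ 428.5 -223.   120.7]
top sieve [ 628.8 -370.8   50.8] [ 628.8 -370.9   51. ]
top sieve2 [ 754.2 -387.9   50.8] [ 754.6 -388.3   51. ]
top masttop 42 [  0.8   0.8 250.4]
top lens 871 [105.6   0.5 174.1]
lens [382. 166.] 0.57
dish [376. 174.] 0.65
26.2 [0.10946544 0.00112599 0.34743021] [ 294.46077714 -173.73895417  385.80702084]
```

View pics/scene17.png

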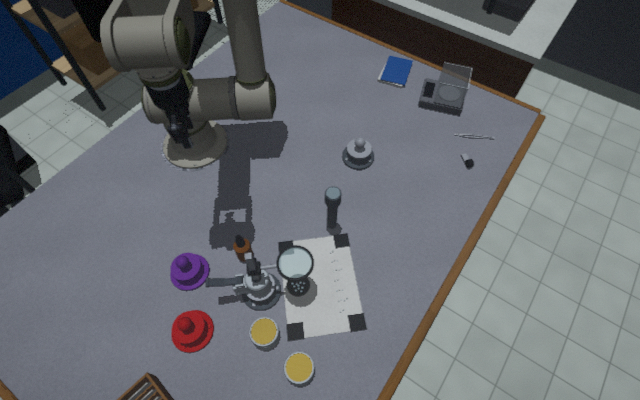

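View pics/top17.png

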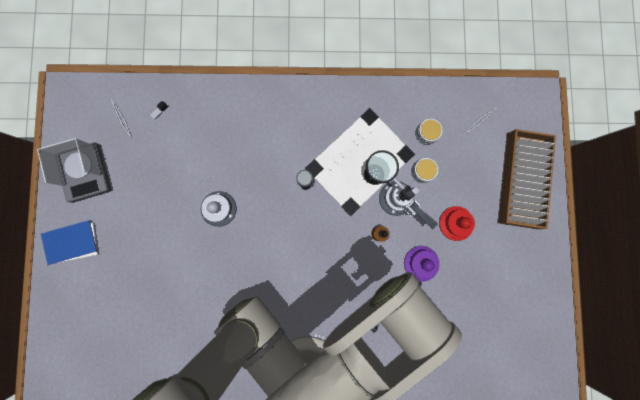

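```bash
python3 -c "
from rig import *
print(finish_job())"
```

```text
the job is handed in; nothing more can be done
None
```

I moved the magnifier to the grey stand at the pad, locked it there, and handed the job in at about 26 s of the 67 s allowed.

**Unlocking:** My first swing raised the lever to only about 0.66 rad. I pushed it on from behind with closed fingers until it reached the end stop. That push briefly tilted the unlocked magnifier about 4° on its parking ball. It settled upright again before I gripped the mast.

**Carrying and setting down:** I lifted the magnifier straight off and carried it upright, with its underside about 200 mm above the bench. I lowered it in small steps, and the contact force at the end was about 5 N. The tool height when seated matched the parked one to within 0.1 mm.

**Locking:** I pressed the lever down along its arc until it resisted at about 5 N.

**Last checks:**
- **Seating:** the mast is upright and the coupler is down on the flange.
- **Lever:** it lies about 2.5 mm lower at the tip than it did at the start, so I take it to be fully down.
- **Lens:** its centre is about 1 mm from the dish centre I measured at the start.
- **Torch, bottle and sieves:** all are within 0.5 mm of where they were, apart from 0.7 mm in height for the bottle in one view.
- **Dish:** its depth readings before and after disagreed, by about 10 mm in one camera and about 25 mm in the other, in opposite directions. I put this down to the lens now partly hiding it. Nothing came near the dish.
- **Robot:** the arm was clear of everything when I handed in.

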